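# Fetch the scrubbing brush from behind the washstand things

### The arm

A 6-joint arm with a two-finger parallel gripper is mounted at the origin on the work surface. World frame = base frame: x ahead of the robot, y to its left, z up, the work surface at z = 0. Lengths are in m, angles in degrees, forces in N, time in s.
With the tool pointing down it reaches from about 0.4 to 0.825 m from the base axis. Payload 7 kg.
Tool frame: the origin (TCP) lies midway between the tips of the shut fingers; the grasp point (between the pads) lies 19 mm behind it; z points along the fingers, y is the line along which they close (so a half turn about z gives the same grasp; the last joint's range is limited). The gripper opens to 88 mm and grips with 3 to 60 N. Pads are 19 mm wide; open, the fingers measure 130 mm over their backs; the gripper's body (78 mm by 193 mm) begins 47 mm behind the grasp point.
Start: joints at [84.116, 20.546, 0.682, 0, -70.136, -16.507], TCP at [0.257, 0.624, 0.227] pointing down, gripper open.
Joint ranges: [-176.03, 176.03], [-82.01, 121.73], [-58.28, 71.71], [-173.87, 95.51], [-174.79, -0.11], [-173.66, 173.66]. Speed limits (degrees/s): [136.94, 136.94, 172.46, 180, 180, 180].

### API

Orientations are given as [roll, pitch, yaw] about the fixed x, y, z axes, in that order (R = Rz(yaw) Ry(pitch) Rx(roll)).
In Python, from plant import ctrl gives the robot as it stands. The module is installed in compiled form; this text tells all that it offers.
- The arm moves only by the tool play_rows, never from a script. Its argument "commands" is a list that holds one entry, the list of rows, each a list of 7 numbers: the turn, a rotation vector about the tool's x, y, z in rad, then the shift along the tool's x, y, z in cm, then the finger opening in cm, from 0 to 8.76. In form: [[[ax, ay, az, x, y, z, grip], ...]]. A call has 1 to 8 rows; each row is the pose to reach, as a shift and turn from the pose commanded when the call began, along the tool's axes at that moment; what a row does not reach only later rows make up. A row lasts 1/12 s, in which the tool goes at most 41.7 mm and 7.16 degrees, less where a joint would pass 70% of its speed; a pose out of reach is approached as far as the arm can. A call with a gripper value outside its range is refused whole. The fingers move at their own pace and stop on an object; the grip force is fixed at half the most. Time passes only in rows, so rows that repeat a pose let the fingers close. It gives the time, the measured TCP pose, the force, the opening and the grip force at its end, in the units of the state.
- ctrl.get_obs(): the state, without advancing time (a new reading comes with each control period).
- ctrl.snapshot(name): name is "side" or "top" or "wrist"; returns a dict with "color" (384x512x3 uint8, red, green, blue), "camera_matrix" (3x3 intrinsics, pixels), "k1" (the pictures are not rectified: a ray, as slopes to the right and down, at radius r is drawn at 1 + k1 r^2 times it, then the intrinsics apply), "origin" and "rotation" of the camera in the world; the wrist camera has in their place "hand_eye" (4x4, takes a point from camera to tool coordinates, whose origin is the TCP and whose axes are the flange's). Camera axes: x right, y down, z forward; pixel columns grow to the right and rows downward; lengths in m; the calibration is good to about 2 mm. A picture is of the moment at which its call begins: read the wrist's pose just before it. There is no depth.
- ctrl.close_job(): hands the job in; it is judged then, once.
Trained networks look in a picture, given as the dict that the camera call returned (one of the last four; its "shot" number tells which), for a name from the list of things; names that differ only in an ending like _2 or _b are one class to them, and where a whole thing is asked for, a point or a joint stands for the part that bears it (a point fixed in the world has none). Each returns a list of dicts, best first, with "conf" (0 to 1); they miss things now and then, are a little off and sometimes report something else, mostly with a low value. They report only what shows in the picture. A call takes as long as a camera call.
- ctrl.find_in(picture, name): "bbox" ([left, top, width, height] in pixels, round what is visible of it).
The state is a dict: "clock": time; "joint_pos": joint angles; "qvel": joint speeds; "tau": joint torques, N m; "tool_pos": TCP position; "orientation": TCP orientation; "force": force on the tool from outside, world axes, zero at the start; "moment": the same for the moment, N m; "opening": finger opening in m; "gripper_force": force on a finger pad.
Only numpy, scipy, OpenCV 4.12 (cv2) and the standard library are available. Lean on these libraries where they do the work, as an engineer would, in place of code of your own. Each camera call takes 0.05 s, during which the arm holds its last target. There are 200 camera calls.

### The job

I need the scrubbing brush from the back of the shelf. First lift the pump dispenser, the tumbler and the powder shaker that stand in front of it into the grey drawer tray, then lay the brush, bristles down, in the middle of the saucer, and then put the three back, each just where it stood at first. Keep the three upright, set them down rather than dropping them, and leave the spoon, soap, plug and jar where they are.

Things in the scene. Friction and masses are not known exactly. Their poses are not given: they have to be found in the camera images.
- dispenser: Empty white plastic pump dispenser, about 90 g, upright: round body 62 mm wide to 100 mm up, then a 36 mm collar and pump head, 147 mm high in all. The spout (along own +x) ends 28 mm from the axis, inside the body's outline; hold the upper body at any yaw. Origin: centre of underside, z up. One of three things in a row before the brush, 82 mm apart in any order; goes back where it stood at first.
- tumbler: Clear glass tumbler, about 240 g, upright and empty: 62 mm across the rim, 58 mm across the foot, 120 mm high, wall 3 mm. Origin: centre of its underside, z up. Stands in the same row, on the robot's side of the brush; goes back where it stood at first.
- shaker: Stainless steel scouring-powder shaker, about 220 g, closed and upright: 60 mm in diameter, 104 mm high to the shoulder, then a domed pierced lid to 125 mm; a flat dark band near the top. Origin: centre of its underside, z up. Stands in the same row, on the robot's side of the brush; goes back where it stood at first.
- brush: Red plastic scrubbing brush, about 100 g, lying bristles down behind the row: 112 mm long (own y), 46 mm wide (own x), rounded ends. Bristles 0 to 22 mm up, red body 22 to 40, a 20 mm wide ridge on top to 48. Take it across its width. Its side is about 20 mm from the three tall things (they are towards its own -x): no room for a gripper until they are away. Origin: centre of underside, z up.
- tray: Grey plastic drawer tray, pulled out and standing on the shelf at one side, fixed: open on top, 280 mm long (own x), 130 mm wide (own y), walls 4 mm thick and 35 mm high, floor 4 mm thick, small pull lip on its -x end. The three tall things fit in it in one line along its x, for example at -82, 0 and +82 mm. Origin: centre of its underside, z up.
- saucer: White ceramic saucer on the other side of the shelf, fixed: 154 mm in diameter, rim 14 mm high, inside floor 5 mm above the shelf and flat to about 58 mm from the centre. The place for the brush; any direction of the brush will do. Origin: centre of its underside, z up.
- spoon: Stainless steel tablespoon, 190 mm long, lying face down on the shelf nearer to the robot than the row. A bystander, to be left alone. Origin: the middle of its length, on the shelf; it lies along its own x, bowl at +x.
- soap: Pale bar of soap, 80 x 52 x 24 mm, lying on the shelf nearer to the robot than the row. A bystander, to be left alone. Origin: centre of its underside; long along its own y.
- plug: Black rubber basin plug with a small steel loop, 48 mm in diameter, 28 mm high with the loop, standing to one side of the brush near the back ledge. A bystander, to be left alone. Origin: centre of its underside.
- jar: Small clear glass jar with a steel lid, 54 mm in diameter, 65 mm high, standing to the other side of the brush near the back ledge. A bystander, to be left alone. Origin: centre of its underside.

How it is judged (in metres and radians):
On the way, in this order (a step that is already met when the one before it is completed fails the run):
1. the dispenser, the tumbler and the shaker all stand upright and released in the grey tray (x of dispenser in the frame of tray between -0.115 and 0.115 m and y of dispenser in the frame of tray between -0.04 and 0.04 m and z of dispenser in the frame of tray between -0.002 and 0.012 m and angle between each of dispenser, tumbler, shaker's own z axis and vertical below 0.12 rad and contact force between the fingers and dispenser below 0.1 N and linear speed of each of dispenser, tumbler, shaker below 0.03 m/s and x of tumbler in the frame of tray between -0.115 and 0.115 m and y of tumbler in the frame of tray between -0.04 and 0.04 m and z of tumbler in the frame of tray between -0.002 and 0.012 m and contact force between the fingers and tumbler below 0.1 N and x of shaker in the frame of tray between -0.115 and 0.115 m and y of shaker in the frame of tray between -0.04 and 0.04 m and z of shaker in the frame of tray between -0.002 and 0.012 m and contact force between the fingers and shaker below 0.1 N), for 0.2 s.
2. then the brush lies released, bristles down, in the middle of the saucer (horizontal distance between brush and saucer below 0.015 m and z of brush in the frame of saucer between 0 and 0.02 m and angle between brush's own z axis and vertical below 0.25 rad and contact force between the fingers and brush below 0.1 N and linear speed of brush below 0.03 m/s), for 0.2 s.
At the end, for the whole second after the job is handed in: The dispenser, the tumbler and the shaker each stand upright within 15 mm of where they stood at the start, the brush lies bristles down on the saucer with its centre within 15 mm of the saucer's centre, and all four are released and at rest (all of step 2 and distance of each of dispenser, tumbler, shaker from where it was at the start of the episode below 0.015 m and angle between each of dispenser, tumbler, shaker's own z axis and vertical below 0.1 rad and contact force between the fingers and dispenser below 0.1 N and linear speed of each of dispenser, tumbler, shaker below 0.03 m/s and contact force between the fingers and tumbler below 0.1 N and contact force between the fingers and shaker below 0.1 N); the robot touches nothing.
It fails at once if the dispenser, the tumbler or the shaker is tipped by more than 0.5 rad (angle between any of dispenser, tumbler, shaker's own z axis and vertical above 0.5 rad).
It fails at once if the dispenser, the tumbler or the shaker is dropped (falls faster than 0.6 m/s out of the fingers) ((linear speed of dispenser above 0.6 m/s and contact force between the fingers and dispenser below 0.05 N) or (linear speed of tumbler above 0.6 m/s and contact force between the fingers and tumbler below 0.05 N) or (linear speed of shaker above 0.6 m/s and contact force between the fingers and shaker below 0.05 N)).
It fails at once if the spoon, soap, plug or jar is moved by more than 30 mm (distance of any of spoon, soap, plug, jar from where it was at the start of the episode above 0.03 m).
It also fails if it takes over 138 s, if anything falls off the work surface, if the arm or the gripper's body presses on something with over 40 N, if the wrist force passes 120 N, or if a joint passes its speed limit or range.

## Working session

There is one attempt and no reset: what is moved stays moved. The work goes in short steps, Python scripts to look and compute and a tool call to move; the robot and the scene stay as the last step left them, time stands still between calls to the robot, and variables do not carry over. Pictures are saved under pics/ and viewed, at most 14 in all, crops included, and the job is handed in when it is done.

Besides the shell and the picture viewer there is one more tool, called after "Request:" as name(argument=value, ...), one argument or row to a line, values as JSON. play_rows: Moves the arm, as the interface text tells. Its arguments: {"type":"object","properties":{"commands":{"type":"array","items":{"type":"array","items":{"type":"array","items":{"type":"number"}}}}},"required":["commands"]}

```bash
mkdir -p pics
cat > h.py <<'E'
import numpy as np, cv2
from plant import ctrl
from scipy.spatial.transform import Rotation as R
def save(p,n): cv2.imwrite('pics/'+n+'.png',cv2.cvtColor(p['color'],cv2.COLOR_RGB2BGR))
def tool():
    o=ctrl.get_obs(); return np.array(o['tool_pos']),R.from_euler('xyz',o['orientation'],degrees=True).as_matrix()
def cam(p,tl=None):
    if 'hand_eye' in p:
        t,r=tl; H=np.array(p['hand_eye']); return r@H[:3,3]+t, r@H[:3,:3]
    return np.array(p['origin']),np.array(p['rotation'])
def proj(p,X,tl=None):
    o,r=cam(p,tl); c=(np.atleast_2d(X)-o)@r; s=c[:,:2]/c[:,2:]; s=s*(1+p['k1']*(s**2).sum(1,keepdims=True))
    K=np.array(p['camera_matrix']); return s@K[:2,:2].T+K[:2,2]
def ray(p,uv,tl=None):
    o,r=cam(p,tl); K=np.array(p['camera_matrix']); d=(np.array(uv,float)-K[:2,2])/np.diag(K)[:2]; s=d.copy()
    for _ in range(20): s=d/(1+p['k1']*(s@s))
    return o,r@np.append(s,1)
def atz(p,uv,z,tl=None):
    o,d=ray(p,uv,tl); return o+d*(z-o[2])/d[2]
N=['dispenser','tumbler','shaker','brush','tray','saucer','spoon','soap','plug','jar']
E
python3 - <<'E'
from h import *
print(ctrl.get_obs())
for v in ['top','side']:
    p=ctrl.snapshot(v); save(p,v+'0'); print(v,p['origin'],np.round(p['rotation'],3).tolist(),np.round(p['camera_matrix'],1).tolist(),p['k1'])
    for n in N:
        for d in ctrl.find_in(p,n)[:2]: 
            b=d['bbox'];print(n,round(d['conf'],2),np.round(b),np.round(atz(p,[b[0]+b[2]/2,b[1]+b[3]/2],0.0),3))
E
```

```text
{'clock': 0.0, 'joint_pos': array([ 8.41166569e+01,  2.05905793e+01,  6.36450186e-01, -2.21015361e-02,
       -7.01345865e+01, -1.65062261e+01]), 'qvel': array([ 0.0650787 ,  0.07579635,  0.10088669, -0.02363144,  0.04191719,
        0.10187219]), 'tau': array([ 1.28761814e-03, -5.82714915e+01,  2.93049502e+01,  6.99714258e+00,
        6.76459749e-03, -1.57782697e-04]), 'tool_pos': array([0.25694559, 0.62368041, 0.22564643]), 'orientation': array([ 1.79909037e+02, -5.28768474e-03, -2.23970915e+01]), 'force': array([0.7804985 , 0.38376379, 0.09549664]), 'moment': array([-0.01036342,  0.00581949, -0.02399616]), 'gripper_force': 0.0, 'opening': 0.08759352028856611}
top [ 0.40731557 -0.00625701  0.95207368] [-168.271, 0.197, -90.84] [[421.8, 0.0, 253.4], [0.0, 421.8, 186.7], [0.0, 0.0, 1.0]] -0.09771418844863008Traceback (most recent call last):
  File "<stdin>", line 7, in <module>
  File "h.py", line 19, in atz
    o,d=ray(p,uv,tl); return o+d*(z-o[2])/d[2]
                                          ~^^^
IndexError: invalid index to scalar variable.
```

```bash
sed -i "s/return np.array(p\['origin'\]),np.array(p\['rotation'\])/return np.array(p['origin']),R.from_euler('xyz',p['rotation'],degrees=True).as_matrix()/" h.py
python3 - <<'E'
from h import *
for v in ['top','side']:
    p=ctrl.snapshot(v); save(p,v+'0'); print(v,p['origin'],np.round(p['rotation'],3).tolist(),np.round(p['camera_matrix'],1).tolist(),p['k1'])
    for n in N:
        for d in ctrl.find_in(p,n)[:2]: 
            b=d['bbox'];print(n,round(d['conf'],2),np.round(b),np.round(atz(p,[b[0]+b[2]/2,b[1]+b[3]/2],0.0),3))
E
```

```text
top [ 0.40731557 -0.00625701  0.95207368] [-168.271, 0.197, -90.84] [[421.8, 0.0, 253.4], [0.0, 421.8, 186.7], [0.0, 0.0, 1.0]] -0.09771418844863008
dispenser 0.62 [269. 166.  31.  36.] [ 0.611 -0.077  0.   ]
tumbler 0.59 [231. 166.  28.  37.] [0.61  0.013 0.   ]
shaker 0.95 [187. 170.  35.  37.] [0.604 0.108 0.   ]
brush 0.93 [218. 147.  48.  22.] [0.674 0.018 0.   ]
tray 0.67 [361. 165.  67. 130.] [ 0.5   -0.327  0.   ]
tray 0.6 [218. 146.  49.  24.] [0.674 0.019 0.   ]
saucer 0.58 [ 74. 196.  65.  72.] [0.504 0.332 0.   ]
spoon 0.7 [211. 219.  28.  86.] [0.435 0.061 0.   ]
soap 0.74 [286. 254.  36.  30.] [ 0.417 -0.116  0.   ]
plug 0.63 [333. 119.  18.  20.] [ 0.743 -0.22   0.   ]
jar 0.64 [143. 114.  26.  32.] [0.748 0.223 0.   ]
jar 0.2 [267. 163.  32.  44.] [ 0.609 -0.074  0.   ]
side [ 0.29622356 -0.57452087  0.77041646] [-137.963, 0.55, -25.654] [[453.8, 0.0, 256.3], [0.0, 453.8, 194.8], [0.0, 0.0, 1.0]] -0.14017437009846323
dispenser 0.88 [271. 178.  34.  64.] [ 0.634 -0.019  0.   ]
tumbler 0.25 [371. 244.  23.  21.] [ 0.752 -0.209  0.   ]
shaker 0.8 [234. 140.  28.  51.] [0.614 0.151 0.   ]
brush 0.95 [280. 166.  36.  47.] [0.685 0.029 0.   ]
brush 0.62 [274. 109.  22.  30.] [0.768 0.251 0.   ]
tray 0.82 [216. 278. 180. 104.] [ 0.528 -0.284  0.   ]
saucer 0.82 [153. 115.  61.  38.] [0.513 0.334 0.   ]
spoon 0.56 [151. 203.  84.  28.] [0.437 0.058 0.   ]
soap 0.76 [196. 254.  38.  39.] [ 0.425 -0.098  0.   ]
soap 0.54 [250. 156.  30.  58.] [ 0.622  0.072 -0.   ]
plug 0.55 [369. 242.  24.  23.] [ 0.751 -0.205  0.   ]
jar 0.82 [273. 109.  21.  32.] [0.764 0.251 0.   ]
```

View pics/top0.png

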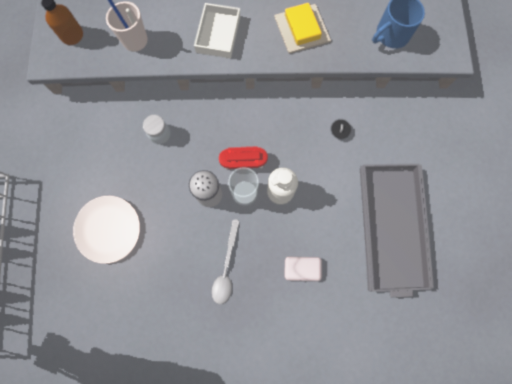

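View pics/side0.png

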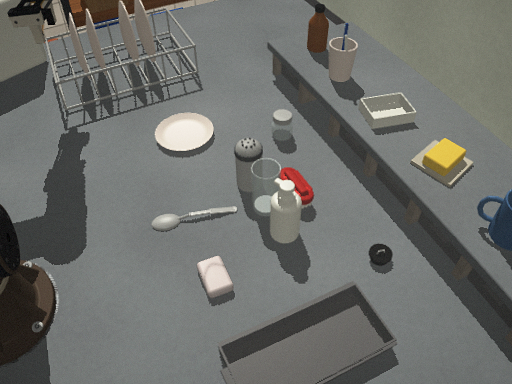

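```bash
cat > fit.py <<'E'
from h import *
from scipy.optimize import least_squares
a=np.linspace(0,2*np.pi,60,endpoint=False); 
def circ(r,z): return np.c_[r*np.cos(a),r*np.sin(a),0*a+z]
M={'dispenser':np.r_[circ(.031,0),circ(.031,.095),circ(.016,.147)],'tumbler':np.r_[circ(.029,0),circ(.031,.12)],
'shaker':np.r_[circ(.03,0),circ(.03,.104),circ(.015,.125)],'saucer':np.r_[circ(.077,.014),circ(.04,0)],'jar':np.r_[circ(.027,0),circ(.027,.065)],'plug':np.r_[circ(.024,0),circ(.024,.015),circ(.01,.026)]}
def bb(uv): return np.r_[uv.min(0),uv.max(0)]
def fit(n,obs,x0):   # obs: list of (pic, tool pose, bbox ltwh)
    def f(x):
        return np.concatenate([bb(proj(p,M[n]+[x[0],x[1],0],tl))-np.r_[b[:2],np.add(b[:2],b[2:])] for p,tl,b in obs])
    s=least_squares(f,x0,loss='soft_l1'); return s.x,f(s.x)
E
python3 - <<'E'
from fit import *
t=ctrl.snapshot('top'); s=ctrl.snapshot('side')
B={'dispenser':([269,166,31,36],[271,178,34,64]),'tumbler':([231,166,28,37],[250,156,30,58]),'shaker':([187,170,35,37],[234,140,28,51]),'saucer':([74,196,65,72],[153,115,61,38]),'jar':([143,114,26,32],[273,109,21,32]),'plug':([333,119,18,20],[369,242,24,23])}
for n in B:
    for o in ([(t,0,B[n][0])],[(s,0,B[n][1])],[(t,0,B[n][0]),(s,0,B[n][1])]):
        x,r=fit(n,o,[.55,0]); print(n,np.round(x,4),np.round(r,1))
for p in (t,s):
    h=cv2.cvtColor(p['color'],cv2.COLOR_RGB2HSV); m=(((h[...,0]<6)|(h[...,0]>174))&(h[...,1]>180)&(h[...,2]>90)).astype(np.uint8); m[:100]=0
    c=max(cv2.findContours(m,0,2)[0],key=cv2.contourArea)[:,0]
    g=np.array([atz(p,u,.036)[:2] for u in c]); r=cv2.minAreaRect((g*1000).astype(np.float32)); print('brush',r)
print('tray',[np.round(atz(t,u,.035)[:2],3) for u in [(361,165),(419,165),(429,290),(369,291)]])
print('tray side',[np.round(atz(s,u,.035)[:2],3) for u in [(220,346),(354,285),(396,343)]])
print('ledge foot',np.round(atz(t,(250,88),0),3),np.round(atz(t,(250,77),.05),3))
E
```

```text
dispenser [ 0.5983 -0.0725] [-0.1 -0.3  0.1  0.4]
dispenser [ 0.6034 -0.0669] [ 1.  -0.6 -0.9  0.6]
dispenser [ 0.5999 -0.0711] [-0.7 -1.1 -0.6 -0.3  0.4  1.4 -1.3  2.7]
tumbler [0.594  0.0108] [-1.3 -0.8  1.3  0.9]
tumbler [0.5949 0.0206] [-0.1 -0.3  0.1  0.3]
tumbler [0.5933 0.0149] [-3.3 -0.4 -0.7  1.2  0.3  1.6  0.7  2.4]
shaker [0.5898 0.099 ] [ 0.9  0.3 -1.1 -0.3]
shaker [0.5911 0.0959] [ 0.2 -1.8 -0.2  1.5]
shaker [0.5907 0.0978] [ 1.5 -0.2 -0.5 -0.7 -0.3 -2.2 -0.7  1. ]
saucer [0.5036 0.3274] [-0.8  2.1  0.8 -1.8]
saucer [0.5092 0.3197] [ 0.8 -0.3 -0.7  0.4]
saucer [0.5076 0.3252] [ 0.2  0.4  1.8 -3.6 -0.4 -1.3 -2.1 -0.8]
jar [0.7344 0.2155] [-1.6  0.2  1.9 -0.2]
jar [0.7436 0.2143] [-0.5 -0.7  0.5  0.6]
jar [0.7381 0.2139] [-0.8 -1.4  2.7 -1.7 -2.3 -0.  -1.3  1.3]
plug [ 0.7397 -0.2174] [-1.7 -0.7  1.7  0.7]
plug [ 0.7465 -0.209 ] [-0.4 -0.3  0.4  0.2]
plug [ 0.7426 -0.2131] [-3.6 -1.8 -0.3 -0.5 -0.8  1.9  0.1  2.5]
brush ((680.7426147460938, 48.02705383300781), (4.527057647705078, 4.771311283111572), 89.85702514648438)
brush ((675.8475952148438, 18.395992279052734), (34.994651794433594, 106.23983764648438), 0.2849550247192383)
tray [array([ 0.644, -0.25 ]), array([ 0.642, -0.384]), array([ 0.364, -0.382]), array([ 0.366, -0.25 ])]
tray side [array([ 0.372, -0.259]), array([ 0.643, -0.258]), array([ 0.644, -0.389])]
ledge foot [ 0.851 -0.001  0.   ] [ 0.855 -0.002  0.05 ]
```

Request:
play_rows(
  commands=[
    [[0,0,0.12,2.2,1.8,-1,8.7],[0,0,0.24,5,4,-2,8.7],[0,0,0.36,8,6.4,-3,8.7],[0,0,0.48,11,8.8,-4,8.7],[0,0,0.6,14,11.2,-5,8.7],[0,0,0.72,17,13.6,-6,8.7],[0,0,0.84,20,16,-7,8.7],[0,0,0.96,22,17.6,-8,8.7]],
  ],
)

```text
clock: 2.02
tool_pos: [0.3944, 0.3748, 0.3076]
orientation: [-180.0, 0.0, -77.8]
force: [0.5, 1.0, -0.2]
opening: 0.0869
gripper_force: 0.0
```

Request:
play_rows(
  commands=[
    [[0,0,0.03,3,-0.9,-0.2,8.7],[0,0,0.06,7,-2,-0.5,8.7],[0,0,0.09,11,-3.2,-0.8,8.7],[0,0,0.12,15,-4.3,-1.1,8.7],[0,0,0.15,19,-5.4,-1.4,8.7],[0,0,0.18,23,-6.6,-1.7,8.7],[0,0,0.21,27,-7.8,-2,8.7],[0,0,0.215,31,-8.9,-2,8.7]],
  ],
)

```text
clock: 2.68
tool_pos: [0.5488, 0.0928, 0.3277]
orientation: [-179.9, 0.0, -89.8]
force: [0.2, 1.1, -0.4]
opening: 0.0866
gripper_force: 0.0
```

Request:
play_rows(
  commands=[
    [[0,0,0,4,0,0,8.7],[0,0,0,7,0,0,8.7],[0,0,0,8.8,0,0,8.7],[0,0,0,8.8,0,0,8.7],[0,0,0,8.8,0,0,8.7]],
  ],
)

```text
clock: 3.1
tool_pos: [0.5483, 0.0056, 0.3267]
orientation: [-180.0, 0.0, -89.8]
force: [-0.4, 0.5, 0.2]
opening: 0.0871
gripper_force: 0.0
```

Run:
```python
from fit import *
o=ctrl.get_obs();print(o['tool_pos'],o['orientation'],o['joint_pos'])
tl=tool(); p=ctrl.snapshot('wrist'); save(p,'w1'); print(np.round(p['hand_eye'],3).tolist())
print(np.round(proj(p,[[.6,-.07,.1],[.593,.012,.1],[.591,.097,.1]],tl)))
G={'dispenser':[.6,-.071],'tumbler':[.593,.013],'shaker':[.591,.097]}
for n in ['dispenser','tumbler','shaker','brush']:
    for d in ctrl.find_in(p,n)[:2]:
        print(n,round(d['conf'],2),np.round(d['bbox'],1),*[np.round(v,4) for v in (fit(n,[(p,tl,d['bbox'])],G[n]) if n in G else ())])
```

```text
[0.54826834 0.00560268 0.32671185] [-1.79983665e+02  8.58001209e-03 -8.98441311e+01] [ 2.10595892e+01  5.65746243e+00 -5.87816897e+00 -2.23237457e-03
 -7.84460478e+01 -2.09032747e+01]
[[0.0, -0.969, -0.245, 0.066], [1.0, 0.0, 0.001, 0.001], [-0.0, -0.245, 0.969, -0.159], [0.0, 0.0, 0.0, 1.0]]
[[221. 113.]
 [228. 173.]
 [231. 228.]]
dispenser 0.68 [204.4  93.3  47.2  42.9] [ 0.5929 -0.0676] [ 0.1064 -1.4675 -0.1341  1.8566]
tumbler 0.68 [204.5 149.8  52.1  50.4] [0.5902 0.0169] [ 1.1248 -0.9326 -4.5134  0.626 ]
shaker 0.83 [211.9 193.8  43.8  41. ] [0.5868 0.0783] [  0.7235 -11.47    -1.071    1.5813]
brush 0.61 [169.5 137.2  37.8  64.4]
```

View pics/w1.png

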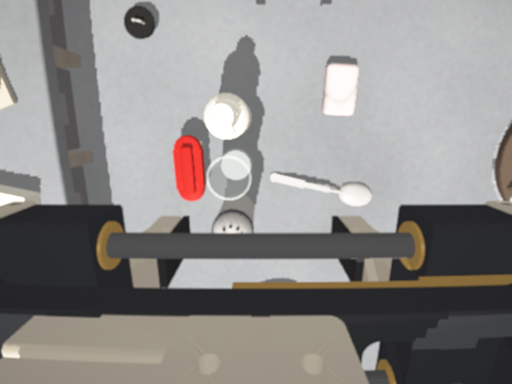

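Request:
play_rows(
  commands=[
    [[0,0,0,3,-1.9,0,8.7],[0,0,0,6,-3.9,1,8.7],[0,0,0,7.5,-4.8,4,8.7],[0,0,0,7.5,-4.8,7.5,8.7],[0,0,0,7.5,-4.8,11,8.7],[0,0,0,7.5,-4.8,13.5,8.7],[0,0,0,7.5,-4.8,15,8.7],[0,0,0,7.5,-4.8,15,8.7]],
  ],
)

```text
clock: 4.02
tool_pos: [0.5945, -0.0674, 0.1724]
orientation: [179.6, -0.0, -89.7]
force: [-0.3, -0.8, 0.1]
opening: 0.0871
gripper_force: 0.0
```

Run:
```python
from fit import *
o=ctrl.get_obs();print(o['tool_pos'],o['orientation'])
tl=tool(); p=ctrl.snapshot('wrist'); save(p,'w2')
print(np.round(proj(p,[[.596,-.069,.147],[.596+.031,-.069,.1],[.596-.031,-.069,.1]],tl)))
for n in ['dispenser']:
    for d in ctrl.find_in(p,n)[:2]:
        print(n,round(d['conf'],2),np.round(d['bbox'],1),fit(n,[(p,tl,d['bbox'])],[.6,-.07]))
```

```text
[ 0.59451687 -0.06740891  0.1724072 ] [ 1.79609769e+02 -2.40575229e-02 -8.96802182e+01]
[[256. 214.]
 [221. 196.]
 [291. 196.]]
dispenser 0.61 [225.3 152.4  66.8  79.6] (array([ 0.59371829, -0.07056364]), array([-1.2806603 , -4.35127621,  1.3006451 ,  0.92201033]))
```

View pics/w2.png

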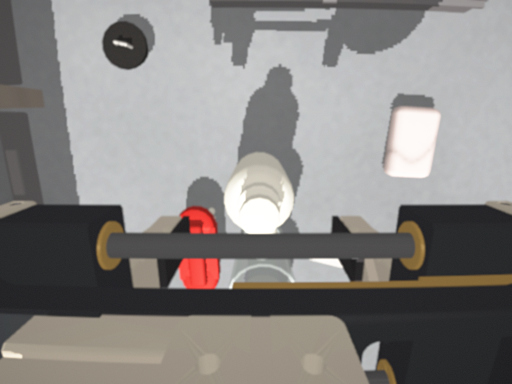

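Request:
play_rows(
  commands=[
    [[0,0,0,0.2,0,2,8.7],[0,0,0,0.2,0,5,8.7],[0,0,0,0.2,0,7.5,8.7],[0,0,0,0.2,0,8.6,8.7],[0,0,0,0.2,0,8.6,8.7],[0,0,0,0.2,0,8.6,6.5],[0,0,0,0.2,0,8.6,5.5],[0,0,0,0.2,0,8.6,5.5]],
  ],
)

```text
clock: 4.78
tool_pos: [0.5981, -0.0698, 0.0927]
orientation: [-179.8, 0.0, -89.7]
force: [0.5, -0.6, 0.2]
opening: 0.0721
gripper_force: 0.0
```

Request:
play_rows(
  commands=[
    [[0,0,0,0,0,0,5.5],[0,0,0,0,0,0,5.5],[0,0,0,0,0,0,5.5],[0,0,0,0,0,0,5.5]],
  ],
)

```text
clock: 5.12
tool_pos: [0.5973, -0.0701, 0.0918]
orientation: [-179.9, -0.0, -89.7]
force: [-1.5, 0.9, 7.3]
opening: 0.0608
gripper_force: 30.0
```

Request:
play_rows(
  commands=[
    [[0,0,0,0,0,0,8],[0,0,0,0,0,0,8],[0,0,0,0,0,0,8],[0,0,0,0,0,0.4,8],[0,0,0,0,0,0.7,8],[0,0,0,0,0,0.7,8],[0,0,0,0,0,0.7,6],[0,0,0,0,0,0.7,5.5]],
  ],
)

```text
clock: 5.78
tool_pos: [0.5967, -0.0701, 0.0834]
orientation: [180.0, -0.0, -89.7]
force: [-0.2, -0.2, -0.2]
opening: 0.0714
gripper_force: 0.0
```

Request:
play_rows(
  commands=[
    [[0,0,0,0,0,0,5.5],[0,0,0,0,0,0,5.5],[0,0,0,0,0,0,5.5],[0,0,0,0,0,0,5.5]],
  ],
)

```text
clock: 6.12
tool_pos: [0.5966, -0.0701, 0.0836]
orientation: [180.0, 0.0, -89.7]
force: [-0.2, 0.1, 0.8]
opening: 0.0613
gripper_force: 30.0
```

Request:
play_rows(
  commands=[
    [[0,0,0,0,0,-1.5,5.5],[0,0,0,0,0,-4,5.5],[0,0,0.06,1,0,-7,5.5],[0,0,0.17,3,0,-9.5,5.5],[0,0,0.28,6,0,-10,5.5],[0,0,0.39,9,0,-10,5.5],[0,0,0.5,12,0,-10,5.5],[0,0,0.61,15,0,-10,5.5]],
  ],
)

```text
clock: 6.78
tool_pos: [0.5973, -0.2212, 0.1839]
orientation: [-180.0, 0.0, -125.0]
force: [1.0, 0.4, -1.3]
opening: 0.0614
gripper_force: 30.0
```

Request:
play_rows(
  commands=[
    [[0,0,0.12,2,-1.1,0,5.5],[0,0,0.24,4,-2.2,0,5.5],[0,0,0.36,5.5,-3,0,5.5],[0,0,0.48,7,-3.8,0,5.5],[0,0,0.6,8,-4.3,0,5.5],[0,0,0.72,8.7,-4.7,0,5.5],[0,0,0.84,8.7,-4.7,0,5.5],[0,0,0.96,8.7,-4.7,0,5.5]],
  ],
)

```text
clock: 7.45
tool_pos: [0.5862, -0.319, 0.1831]
orientation: [180.0, -0.0, 179.9]
force: [-0.3, -0.1, -0.9]
opening: 0.0613
gripper_force: 30.0
```

Request:
play_rows(
  commands=[
    [[0,0,0,0,0,0,5.5],[0,0,0,0,0,0,5.5],[0,0,0,0,0,0,5.5]],
  ],
)

```text
clock: 7.7
tool_pos: [0.5866, -0.3182, 0.1835]
orientation: [180.0, -0.0, -179.4]
force: [0.1, -0.0, -1.1]
opening: 0.0613
gripper_force: 30.0
```

Run:
```python
from fit import *
o=ctrl.get_obs();print(o['tool_pos'],o['orientation'],o['opening'],o['joint_pos'])
p=ctrl.snapshot('side'); save(p,'s1')
p=ctrl.snapshot('top'); cv2.imwrite('pics/t1.png',cv2.resize(p['color'][100:320,250:500,::-1],None,fx=2,fy=2))
```

```text
[ 0.58659227 -0.3182332   0.18349639] [ 1.79994898e+02 -6.21265360e-03 -1.79432100e+02] 0.06127079622359108 [-1.17799598e+01  2.14227497e+01 -3.76291958e+00 -4.03958540e-03
 -6.48214908e+01 -7.76504213e+01]
```

View pics/s1.png

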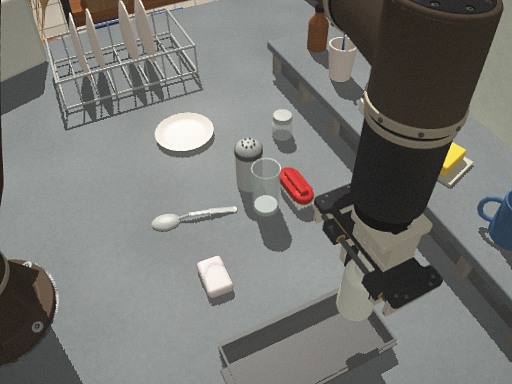

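Request:
play_rows(
  commands=[
    [[0,0,0,0,0,1.5,5.5],[0,0,0,0,0,4,5.5],[0,0,0,0,0,6.5,5.5],[0,0,0,0,0,8,5.5],[0,0,0,0,0,9,5.5],[0,0,0,0,0,9.4,5.5],[0,0,0,0,0,9.5,5.5],[0,0,0,0,0,9.5,5.5]],
  ],
)

```text
clock: 8.47
tool_pos: [0.5872, -0.3185, 0.0893]
orientation: [-180.0, 0.0, -179.6]
force: [-0.4, 0.6, -1.3]
opening: 0.0613
gripper_force: 30.0
```

Request:
play_rows(
  commands=[
    [[0,0,0,0,0,0,5.5],[0,0,0,0,0,0,5.5],[0,0,0,0,0,0,6.4],[0,0,0,0,0,0,8],[0,0,0,0,0,0,8.7],[0,0,0,0,0,0,8.7],[0,0,0,0,0,0,8.7]],
  ],
)

```text
clock: 9.05
tool_pos: [0.5868, -0.3184, 0.0888]
orientation: [-180.0, 0.0, -179.7]
force: [-0.3, -0.4, 0.5]
opening: 0.084
gripper_force: 0.0
```

Request:
play_rows(
  commands=[
    [[0,0,0,0,0,-3,8.7],[0,0,0,0,0,-6.5,8.7],[0,0,0,0,1,-10,8.7],[0,0,-0.06,0,4,-12,8.7],[0,0,-0.18,0,7.5,-12,8.7],[0,0,-0.3,0,11,-12,8.7],[0,0,-0.42,0,14.5,-12,8.7],[0,0,-0.54,0,18,-12,8.7]],
  ],
)

```text
clock: 9.72
tool_pos: [0.5853, -0.1369, 0.2089]
orientation: [-180.0, 0.0, -148.4]
force: [0.7, 0.4, -0.4]
opening: 0.0869
gripper_force: 0.0
```

Request:
play_rows(
  commands=[
    [[0,0,-0.12,-2,3,0,8.7],[0,0,-0.24,-4,6,0,8.7],[0,0,-0.36,-6,9,0,8.7],[0,0,-0.48,-7.5,11.3,0,8.7],[0,0,-0.6,-8.4,12.7,0,8.7],[0,0,-0.72,-8.4,12.7,0,8.7],[0,0,-0.84,-8.4,12.7,0,8.7],[0,0,-0.96,-8.4,12.7,0,8.7]],
  ],
)

```text
clock: 10.38
tool_pos: [0.5914, 0.0145, 0.2086]
orientation: [-180.0, -0.0, -93.3]
force: [0.4, -0.2, 0.7]
opening: 0.0869
gripper_force: 0.0
```

Request:
play_rows(
  commands=[
    [[0,0,-0.07,0,0,0.8,8.7],[0,0,-0.07,0,0,2.5,8.7],[0,0,-0.07,0,0,4,8.7],[0,0,-0.07,0,0,4,8.7],[0,0,-0.07,0,0,4,8.7],[0,0,-0.07,0,0,4,8.7]],
  ],
)

```text
clock: 10.88
tool_pos: [0.592, 0.0138, 0.1695]
orientation: [-179.9, -0.0, -89.7]
force: [-0.1, 0.7, 0.0]
opening: 0.087
gripper_force: 0.0
```

Run:
```python
from fit import *
o=ctrl.get_obs();print(o['tool_pos'],o['orientation'],o['opening'])
tl=tool(); p=ctrl.snapshot('wrist'); save(p,'w3')
for n in ['tumbler']:
    for d in ctrl.find_in(p,n)[:2]:
        print(n,round(d['conf'],2),np.round(d['bbox'],1),fit(n,[(p,tl,d['bbox'])],[.593,.014]))
p=ctrl.snapshot('top'); 
for d in ctrl.find_in(p,'dispenser')[:1]:
    print(d['conf'],d['bbox'])
print(proj(p,M['dispenser'][:60:15]+[.5868,-.318,.004]).round())
```

```text
[0.59199076 0.01378091 0.16946684] [-1.79948014e+02 -1.13027302e-02 -8.96994620e+01] 0.0870293291263593
tumbler 0.67 [220.6 157.   79.1  75.7] (array([0.59053937, 0.00658692]), array([  0.37829053, -10.4654225 ,  -0.37846641,   1.02232366]))
0.91 [378.3, 162.2, 39.3, 39.5]
[[388. 179.]
 [375. 192.]
 [390. 205.]
 [402. 192.]]
```

View pics/w3.png

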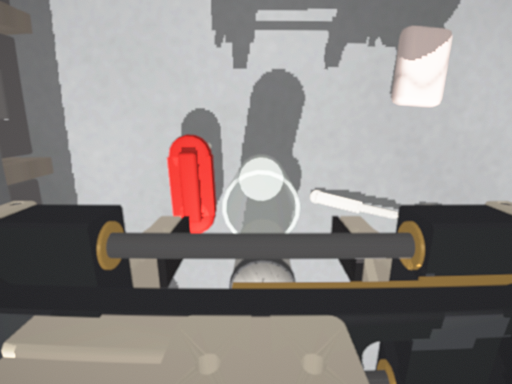

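Request:
play_rows(
  commands=[
    [[0,0,0,0,0.1,2,8.7],[0,0,0,0,0.1,5,8.7],[0,0,0,0,0.1,7.5,8.7],[0,0,0,0,0.1,9,8.7],[0,0,0,0,0.1,9.4,8.7],[0,0,0,0,0.1,9.4,8.7],[0,0,0,0,0.1,9.4,6.5],[0,0,0,0,0.1,9.4,5.5]],
  ],
)

```text
clock: 11.75
tool_pos: [0.5915, 0.0141, 0.0761]
orientation: [-179.9, 0.0, -89.7]
force: [0.6, -0.2, -1.0]
opening: 0.0784
gripper_force: 0.0
```

Request:
play_rows(
  commands=[
    [[0,0,0,0,0,0,5.5],[0,0,0,0,0,0,5.5],[0,0,0,0,0,0,5.5],[0,0,0,0,0,0,5.5],[0,0,0,0,0,0,5.5]],
  ],
)

```text
clock: 12.17
tool_pos: [0.5913, 0.0139, 0.0755]
orientation: [-179.9, 0.0, -89.7]
force: [0.9, 0.4, 6.4]
opening: 0.0619
gripper_force: 30.0
```

Request:
play_rows(
  commands=[
    [[0,0,0,0,0,-1.5,5.5],[0,0,0,0,0,-4,5.5],[0,0,0.06,1,0,-7,5.5],[0,0,0.17,3.5,0.5,-9.5,5.5],[0,0,0.28,6.5,1.2,-10,5.5],[0,0,0.39,10,2,-10,5.5],[0,0,0.5,13.5,3,-10,5.5],[0,0,0.61,17,4,-10,5.5]],
  ],
)

```text
clock: 12.83
tool_pos: [0.5499, -0.1574, 0.174]
orientation: [179.9, -0.0, -125.0]
force: [0.8, 0.3, -2.8]
opening: 0.0614
gripper_force: 30.0
```

Request:
play_rows(
  commands=[
    [[0,0,0.12,2.7,-0.9,0,5.5],[0,0,0.24,5.4,-1.8,0,5.5],[0,0,0.36,8.1,-2.7,0,5.5],[0,0,0.48,10.8,-3.6,0,5.5],[0,0,0.6,13.2,-4.4,0,5.5],[0,0,0.72,15,-5,0,5.5],[0,0,0.84,16,-5.3,0,5.5],[0,0,0.96,16,-5.3,0,5.5]],
  ],
)

```text
clock: 13.5
tool_pos: [0.5021, -0.3197, 0.1733]
orientation: [179.9, -0.1, 179.8]
force: [0.0, -0.1, -2.9]
opening: 0.0616
gripper_force: 30.0
```

Request:
play_rows(
  commands=[
    [[0,0,0,0,0,0,5.5],[0,0,0,0,0,0,5.5],[0,0,0,0,0,0,5.5]],
  ],
)

```text
clock: 13.75
tool_pos: [0.5037, -0.3177, 0.1741]
orientation: [180.0, -0.0, -179.4]
force: [0.3, 0.2, -3.0]
opening: 0.062
gripper_force: 30.0
```

Run:
```python
from fit import *
o=ctrl.get_obs();print(o['tool_pos'],o['orientation'],o['opening'],o['force'])
p=ctrl.snapshot('side'); cv2.imwrite('pics/s2.png',cv2.resize(p['color'][130:384,180:440,::-1],None,fx=2,fy=2))
```

```text
[ 0.50368028 -0.31770257  0.17410819] [ 1.79972455e+02 -4.65006316e-02 -1.79425068e+02] 0.06202529930925563 [ 0.28823075  0.16738361 -2.96811292]
```

View pics/s2.png

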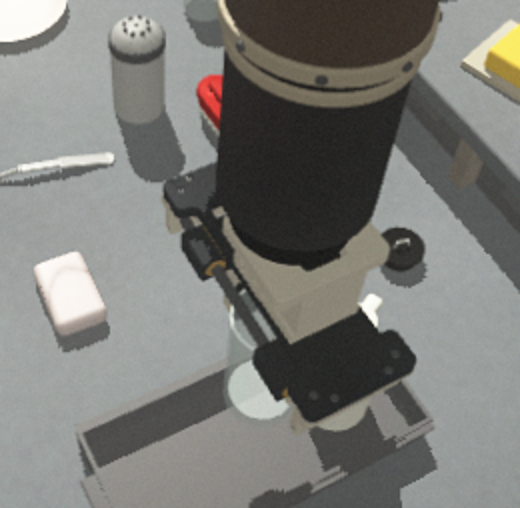

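Request:
play_rows(
  commands=[
    [[0,0,0,0,0,1.5,5.5],[0,0,0,0,0,4,5.5],[0,0,0,0,0,6.5,5.5],[0,0,0,0,0,8,5.5],[0,0,0,0,0,9,5.5],[0,0,0,0,0,9.3,5.5],[0,0,0,0,0,9.4,5.5],[0,0,0,0,0,9.4,5.5]],
  ],
)

```text
clock: 14.47
tool_pos: [0.5046, -0.3182, 0.0813]
orientation: [-180.0, 0.1, -179.6]
force: [0.6, -0.4, -3.6]
opening: 0.0619
gripper_force: 30.0
```

Request:
play_rows(
  commands=[
    [[0,0,0,0,0,0,5.5],[0,0,0,0,0,0.1,5.5],[0,0,0,0,0,0.1,5.5]],
  ],
)

```text
clock: 14.72
tool_pos: [0.5043, -0.3183, 0.0803]
orientation: [-180.0, 0.1, -179.7]
force: [-0.5, -0.6, -2.7]
opening: 0.0621
gripper_force: 30.0
```

Request:
play_rows(
  commands=[
    [[0,0,0,0,0,0.1,5.5],[0,0,0,0,0,0.1,5.5],[0,0,0,0,0,0.1,6.5],[0,0,0,0,0,0.1,8],[0,0,0,0,0,0.1,8.7],[0,0,0,0,0,0.1,8.7],[0,0,0,0,0,0.1,8.7]],
  ],
)

```text
clock: 15.3
tool_pos: [0.5039, -0.3182, 0.0785]
orientation: [180.0, -0.0, -179.7]
force: [-0.1, 0.3, 0.6]
opening: 0.0843
gripper_force: 0.0
```

Request:
play_rows(
  commands=[
    [[0,0,0,0,0,-3,8.7],[0,0,0,0,0,-6.5,8.7],[0,0,0,0,1,-10,8.7],[0,0,-0.06,-0.5,4,-12,8.7],[0,0,-0.18,-1,7.5,-12,8.7],[0,0,-0.3,-1.8,11,-12,8.7],[0,0,-0.42,-2.6,14.5,-12,8.7],[0,0,-0.54,-3.4,18,-12,8.7]],
  ],
)

```text
clock: 15.97
tool_pos: [0.5369, -0.1364, 0.1989]
orientation: [-180.0, 0.0, -148.4]
force: [0.7, 0.2, 0.0]
opening: 0.087
gripper_force: 0.0
```

Request:
play_rows(
  commands=[
    [[0,0,-0.12,-2.3,2.4,0,8.7],[0,0,-0.24,-4.7,4.9,0,8.7],[0,0,-0.36,-7,7.3,0,8.7],[0,0,-0.48,-9.3,9.7,0,8.7],[0,0,-0.6,-11.7,12.2,0,8.7],[0,0,-0.72,-14,14.6,0,8.7],[0,0,-0.84,-15.8,16.5,0,8.7],[0,0,-0.96,-16.7,17.4,0,8.7]],
  ],
)

```text
clock: 16.63
tool_pos: [0.5897, 0.1005, 0.1983]
orientation: [-180.0, 0.0, -93.3]
force: [-0.1, -0.4, -0.2]
opening: 0.087
gripper_force: 0.0
```

Request:
play_rows(
  commands=[
    [[0,0,-0.07,0,0,0.8,8.7],[0,0,-0.07,0,0,2.5,8.7],[0,0,-0.07,0,0,3,8.7],[0,0,-0.07,0,0,3,8.7],[0,0,-0.07,0,0,3,8.7],[0,0,-0.07,0,0,3,8.7]],
  ],
)

```text
clock: 17.13
tool_pos: [0.5897, 0.0973, 0.1694]
orientation: [-179.9, 0.0, -89.7]
force: [-0.1, -0.4, -0.1]
opening: 0.087
gripper_force: 0.0
```

Run:
```python
from fit import *
o=ctrl.get_obs();print(o['tool_pos'],o['orientation'],o['opening'])
tl=tool(); p=ctrl.snapshot('wrist'); save(p,'w4')
for n in ['shaker']:
    for d in ctrl.find_in(p,n)[:2]:
        print(n,round(d['conf'],2),np.round(d['bbox'],1),fit(n,[(p,tl,d['bbox'])],[.59,.097]))
for n in ['brush']:
    for d in ctrl.find_in(p,n)[:1]: print(n,d)
```

```text
[0.58974219 0.0972861  0.16938022] [-1.79944549e+02  7.62437355e-03 -8.97448274e+01] 0.08698199435411787
shaker 0.58 [223.6 150.5  75.4  82.6] (array([0.58729137, 0.09673866]), array([ 2.54706483,  0.7553875 , -2.55224496, -0.64998472]))
brush {'bbox': [157.1, 51.1, 55.0, 110.6], 'conf': 0.85}
```

View pics/w4.png

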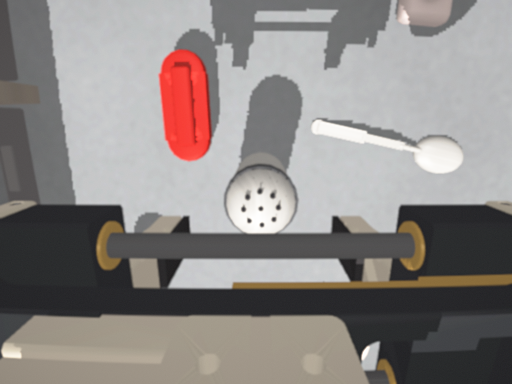

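Request:
play_rows(
  commands=[
    [[0,0,0,0,0.2,2,8.7],[0,0,0,0,0.2,5,8.7],[0,0,0,0,0.2,7.5,8.7],[0,0,0,0,0.2,9,8.7],[0,0,0,0,0.2,9.4,8.7],[0,0,0,0,0.2,9.4,8.7],[0,0,0,0,0.2,9.4,6.5],[0,0,0,0,0.2,9.4,5.5]],
  ],
)

```text
clock: 17.95
tool_pos: [0.5883, 0.0978, 0.0761]
orientation: [-179.9, 0.0, -89.7]
force: [0.4, -0.4, 0.4]
opening: 0.0786
gripper_force: 0.0
```

Request:
play_rows(
  commands=[
    [[0,0,0,0,0,0,5.5],[0,0,0,0,0,0,5.5],[0,0,0,0,0,0,5.5],[0,0,0,0,0,0,5.5],[0,0,0,0,0,0,5.5]],
  ],
)

```text
clock: 18.37
tool_pos: [0.5881, 0.0977, 0.0755]
orientation: [-179.9, 0.0, -89.7]
force: [2.0, -0.3, 5.0]
opening: 0.0594
gripper_force: 30.0
```

Request:
play_rows(
  commands=[
    [[0,0,0,0,0,-1.5,5.5],[0,0,0,0,0,-4,5.5],[0,0,0.06,1,0,-7,5.5],[0,0,0.17,3.5,1,-9.5,5.5],[0,0,0.28,6.5,2.2,-10,5.5],[0,0,0.39,10,3.4,-10,5.5],[0,0,0.5,13.5,4.7,-10,5.5],[0,0,0.61,17,6,-10,5.5]],
  ],
)

```text
clock: 19.03
tool_pos: [0.5264, -0.074, 0.1741]
orientation: [179.9, -0.0, -125.0]
force: [0.3, -0.6, -2.5]
opening: 0.0596
gripper_force: 29.9
```

Request:
play_rows(
  commands=[
    [[0,0,0.12,3.5,-0.7,0,5.5],[0,0,0.24,7,-1.4,0,5.5],[0,0,0.36,10.5,-2.1,0,5.5],[0,0,0.48,14,-2.8,0,5.5],[0,0,0.6,17.5,-3.5,0,5.5],[0,0,0.72,21,-4.2,0,5.5],[0,0,0.84,24,-4.8,0,5.5],[0,0,0.96,26.3,-5.3,0,5.5]],
  ],
)

```text
clock: 19.7
tool_pos: [0.42, -0.3207, 0.1738]
orientation: [179.9, -0.1, 179.9]
force: [1.4, 0.9, -2.7]
opening: 0.0595
gripper_force: 29.9
```

Request:
play_rows(
  commands=[
    [[0,0,0,0,0,0,5.5],[0,0,0,0,0,0,5.5],[0,0,0,0,0,0,5.5],[0,0,0,0,0,0,5.5]],
  ],
)

```text
clock: 20.03
tool_pos: [0.4222, -0.3186, 0.1743]
orientation: [180.0, -0.0, -179.6]
force: [0.5, -0.5, -2.9]
opening: 0.0594
gripper_force: 29.9
```

Request:
play_rows(
  commands=[
    [[0,0,0,0,0,1.5,5.5],[0,0,0,0,0,4,5.5],[0,0,0,0,0,6.5,5.5],[0,0,0,0,0,8,5.5],[0,0,0,0,0,9,5.5],[0,0,0,0,0,9.4,5.5],[0,0,0,0,0,9.5,5.5],[0,0,0,0,0,9.5,5.5]],
  ],
)

```text
clock: 20.7
tool_pos: [0.4229, -0.3192, 0.0801]
orientation: [-180.0, 0.0, -179.6]
force: [-0.2, -0.7, -1.9]
opening: 0.0597
gripper_force: 30.0
```

Request:
play_rows(
  commands=[
    [[0,0,0,0,0,0,5.5],[0,0,0,0,0,0.1,5.5],[0,0,0,0,0,0.1,5.5]],
  ],
)

```text
clock: 20.95
tool_pos: [0.4227, -0.3195, 0.0793]
orientation: [-180.0, 0.1, -179.7]
force: [0.5, -0.4, -1.2]
opening: 0.0599
gripper_force: 30.0
```

Request:
play_rows(
  commands=[
    [[0,0,0,0,0,0.1,5.5],[0,0,0,0,0,0.1,5.5],[0,0,0,0,0,0.1,6.5],[0,0,0,0,0,0.1,8],[0,0,0,0,0,0.1,8.7],[0,0,0,0,0,0.1,8.7],[0,0,0,0,0,0.1,8.7]],
  ],
)

```text
clock: 21.53
tool_pos: [0.4221, -0.3193, 0.0775]
orientation: [180.0, -0.0, -179.7]
force: [-1.2, 1.3, -0.3]
opening: 0.0846
gripper_force: 0.0
```

Request:
play_rows(
  commands=[
    [[0,0,0,0,0,-3,8.7],[0,0,0,0,0,-6.5,8.7],[0,0,0,0,1,-10,8.7],[0,0,-0.06,-0.8,4,-12,8.7],[0,0,-0.18,-1.9,7.3,-12,8.7],[0,0,-0.3,-3.1,10.6,-12,8.7],[0,0,-0.42,-4.5,14,-12,8.7],[0,0,-0.54,-6,17.4,-12,8.7]],
  ],
)

```text
clock: 22.2
tool_pos: [0.4812, -0.1435, 0.198]
orientation: [-180.0, 0.0, -148.4]
force: [0.6, -0.3, -0.6]
opening: 0.087
gripper_force: 0.0
```

Request:
play_rows(
  commands=[
    [[0,0,-0.12,-3.4,0.4,0,8.7],[0,0,-0.24,-6.8,0.9,0,8.7],[0,0,-0.36,-10.2,1.3,0,8.7],[0,0,-0.48,-13.6,1.7,0,8.7],[0,0,-0.6,-17,2.2,0,8.7],[0,0,-0.72,-20.4,2.6,0,8.7],[0,0,-0.84,-23,3,0,8.7],[0,0,-0.96,-24.4,3.1,0,8.7]],
  ],
)

```text
clock: 22.87
tool_pos: [0.6755, 0.0104, 0.1965]
orientation: [180.0, -0.0, -93.3]
force: [-1.0, 0.1, -0.2]
opening: 0.0874
gripper_force: 0.0
```

Request:
play_rows(
  commands=[
    [[0,0,-0.07,0,0,0,8.7],[0,0,-0.07,0,0,0,8.7],[0,0,-0.07,0,0,0,8.7],[0,0,-0.07,0,0,0,8.7]],
  ],
)

```text
clock: 23.2
tool_pos: [0.6732, 0.0078, 0.1975]
orientation: [180.0, -0.0, -89.9]
force: [-0.5, 0.6, -1.0]
opening: 0.0866
gripper_force: 0.0
```

Run:
```python
from fit import *
o=ctrl.get_obs();print(o['tool_pos'],o['orientation'],o['opening'])
tl=tool(); w=ctrl.snapshot('wrist'); save(w,'w5'); t=ctrl.snapshot('top'); s=ctrl.snapshot('side')
for nm,p,q in (('w',w,tl),('t',t,0),('s',s,0)):
    h=cv2.cvtColor(p['color'],cv2.COLOR_RGB2HSV); m=(((h[...,0]<6)|(h[...,0]>174))&(h[...,1]>170)&(h[...,2]>80)).astype(np.uint8)
    m[:60]=0 if nm=='t' else m[:60]
    c=max(cv2.findContours(m,0,2)[0],key=cv2.contourArea)[:,0]
    g=np.array([atz(p,u,.036,q)[:2] for u in c]); print(nm,cv2.boundingRect(c),cv2.minAreaRect((g*1000).astype(np.float32)))
    for n,T in (('dispenser',[.5868,-.3184]),('tumbler',[.504,-.3183]),('shaker',[.4227,-.319])):
        if nm!='w':
            d=ctrl.find_in(p,n)[:1]; 
            if d: print(n,d[0]['conf'],np.round(d[0]['bbox']),'exp',bb(proj(p,M[n]+[*T,.004])).round())
    if nm!='w':
        d=ctrl.find_in(p,'saucer')[0]; print(d, fit('saucer',[(p,0,d['bbox'])],[.506,.325]))
```

```text
[0.67319116 0.00784618 0.19749089] [ 1.79980587e+02 -5.10258985e-03 -8.98787210e+01] 0.0865867589324408
w (246, 140, 38, 88) ((665.969970703125, 17.08148956298828), (43.73487091064453, 107.50688934326172), 1.2956510782241821)Traceback (most recent call last):
  File "<stdin>", line 7, in <module>
ValueError: max() iterable argument is empty
```

View pics/w5.png

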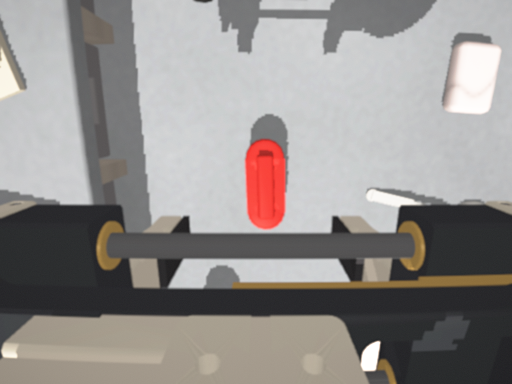

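Request:
play_rows(
  commands=[
    [[0,0,-0.02,-0.5,0.4,2,8.7],[0,0,-0.02,-0.9,0.7,5,8.7],[0,0,-0.02,-0.9,0.7,8.5,8.7],[0,0,-0.02,-0.9,0.7,12,8.7],[0,0,-0.02,-0.9,0.7,14.5,8.7],[0,0,-0.02,-0.9,0.7,16.5,8.7],[0,0,-0.02,-0.9,0.7,17.5,8.7],[0,0,-0.02,-0.9,0.7,17.5,8.7]],
  ],
)

```text
clock: 24.02
tool_pos: [0.6649, 0.0165, 0.0202]
orientation: [179.8, -0.0, -88.6]
force: [-0.2, 0.1, 0.3]
opening: 0.087
gripper_force: 0.0
```

Request:
play_rows(
  commands=[
    [[0,0,0,0,0,0.4,8.7],[0,0,0,0,0,0.8,8.7],[0,0,0,0,0,0.8,8.7],[0,0,0,0,0,0.8,6],[0,0,0,0,0,0.8,4],[0,0,0,0,0,0.8,3.5],[0,0,0,0,0,0.8,3.5],[0,0,0,0,0,0.8,3.5]],
  ],
)

```text
clock: 24.68
tool_pos: [0.6666, 0.0172, 0.0149]
orientation: [-180.0, 0.0, -88.6]
force: [-0.5, -0.6, 0.9]
opening: 0.0597
gripper_force: 0.0
```

Request:
play_rows(
  commands=[
    [[0,0,0,0,0,0,3.5],[0,0,0,0,0,0,3.5],[0,0,0,0,0,0,3.5],[0,0,0,0,0,0,3.5],[0,0,0,0,0,0,3.5]],
  ],
)

```text
clock: 25.1
tool_pos: [0.6666, 0.0172, 0.0146]
orientation: [-180.0, 0.0, -88.6]
force: [-0.2, 0.9, 0.7]
opening: 0.0457
gripper_force: 30.0
```

Request:
play_rows(
  commands=[
    [[0,0,0,0,0,-1.5,3.5],[0,0,0,0,0,-4.5,3.5],[0,0,0,0,0,-8,3.5],[0,0,0,-1,0.4,-11.5,3.5],[0,0,0,-3,1.1,-14.5,3.5],[0,0,0,-5.5,2.1,-17,3.5],[0,0,0,-8.5,3.2,-19,3.5],[0,0,0,-11.7,4.4,-20,3.5]],
  ],
)

```text
clock: 25.77
tool_pos: [0.6201, 0.1338, 0.2178]
orientation: [-179.8, 0.1, -88.6]
force: [1.0, 1.5, -1.3]
opening: 0.0456
gripper_force: 30.0
```

Request:
play_rows(
  commands=[
    [[0,0,0,-3.6,1.4,0,3.5],[0,0,0,-7.4,2.8,0,3.5],[0,0,0,-11.2,4.2,0,3.5],[0,0,0,-15,5.6,0,3.5],[0,0,0,-18.8,7,0,3.5],[0,0,0,-22.6,8.5,0,3.5],[0,0,0,-26.4,9.9,0,3.5],[0,0,0,-29.5,11.1,0,3.5]],
  ],
)

```text
clock: 26.43
tool_pos: [0.4997, 0.4275, 0.2143]
orientation: [180.0, 0.0, -88.5]
force: [0.4, 0.4, -1.2]
opening: 0.0458
gripper_force: 30.0
```

Request:
play_rows(
  commands=[
    [[0,0,0,-0.5,0.2,0,3.5],[0,0,0,-0.5,0.2,0,3.5],[0,0,0,-0.5,0.2,0,3.5],[0,0,0,-0.5,0.2,0,3.5]],
  ],
)

```text
clock: 26.77
tool_pos: [0.4994, 0.4291, 0.2144]
orientation: [180.0, -0.0, -88.6]
force: [-0.7, 0.1, -0.7]
opening: 0.0459
gripper_force: 30.0
```

```bash
cat > look.py <<'E'
from fit import *
o=ctrl.get_obs();print(o['tool_pos'],o['orientation'],o['opening'],o['force'])
tl=tool(); w=ctrl.snapshot('wrist'); save(w,'w6'); t=ctrl.snapshot('top'); s=ctrl.snapshot('side')
for nm,p,q in (('w',w,tl),('t',t,0),('s',s,0)):
    for n,T in (('dispenser',[.5868,-.3184]),('tumbler',[.504,-.3183]),('shaker',[.4227,-.319])):
        if nm!='w':
            d=ctrl.find_in(p,n)[:1]; 
            if d: print(n,round(d[0]['conf'],2),np.round(d[0]['bbox']),'exp',bb(proj(p,M[n]+[*T,.004])).round())
    for d in ctrl.find_in(p,'saucer')[:1]: print(nm,d, *fit('saucer',[(p,q,d['bbox'])],[.506,.325]))
    for d in ctrl.find_in(p,'brush')[:1]: print(nm,d)
E
python3 look.py
```

```text
[0.49935543 0.42912262 0.21437213] [ 1.79978205e+02 -3.07604744e-02 -8.86030115e+01] 0.045907378714474686 [-0.65214412  0.06283254 -0.70179619]
w {'bbox': [190.7, 26.4, 121.9, 127.8], 'conf': 0.65} [0.51080667 0.32964348] [-0.61927921 -0.3765605   0.61397556  0.53404851]
w {'bbox': [212.9, 146.2, 92.8, 137.7], 'conf': 0.6}
dispenser 0.94 [378. 162.  39.  42.] exp [376. 169. 419. 205.]
tumbler 0.87 [380. 204.  48.  36.] exp [379. 206. 425. 241.]
shaker 0.75 [382. 249.  47.  26.] exp [381. 248. 426. 278.]
t {'bbox': [74.9, 194.2, 63.3, 72.1], 'conf': 0.76} [0.50756255 0.32757352] [-1.6835344   2.16546423  1.55845868 -1.87096325]
t {'bbox': [0.0, 208.9, 40.3, 23.6], 'conf': 0.98}
dispenser 0.88 [330. 279.  46.  68.] exp [327. 282. 371. 347.]
tumbler 0.98 [289. 303.  43.  58.] exp [287. 302. 330. 367.]
shaker 0.55 [151. 203.  85.  27.] exp [243. 328. 282. 388.]
s {'bbox': [143.3, 25.9, 27.9, 36.8], 'conf': 0.57}
```

View pics/w6.png

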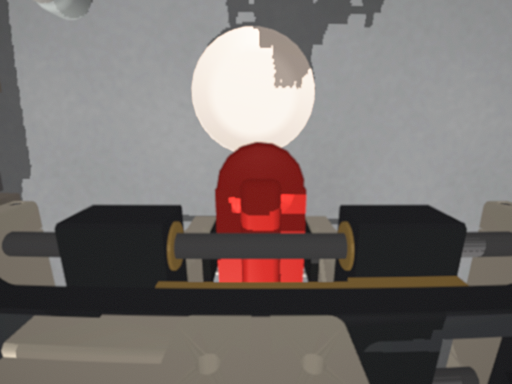

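Run:
```python
from fit import *
tl=tool(); p=ctrl.snapshot('wrist')
h=cv2.cvtColor(p['color'],cv2.COLOR_RGB2HSV); m=(((h[...,0]<8)|(h[...,0]>172))&(h[...,1]>150)&(h[...,2]>50))
print('top row',np.where(m.sum(1)>8)[0][:2])
for d in (-.006,-.003,0,.003,.006):
    print(d,[proj(p,tl[0]+tl[1]@[.056+d,0,-zz],tl).round(1).tolist() for zz in (.0254,.0074)])
```

```text
top row [144 145]
-0.006 [[[257.0, 154.3]], [[257.4, 150.4]]]
-0.003 [[[257.0, 148.1]], [[257.4, 144.9]]]
0 [[[257.0, 141.8]], [[257.4, 139.4]]]
0.003 [[[257.0, 135.5]], [[257.4, 133.8]]]
0.006 [[[257.0, 129.2]], [[257.3, 128.2]]]
```

Request:
play_rows(
  commands=[
    [[0,0,0,2,-0.2,0,3.5],[0,0,0,5,-0.4,0.5,3.5],[0,0,0,8,-0.6,3,3.5],[0,0,0,10.2,-0.8,6.5,3.5],[0,0,0,10.2,-0.8,10,3.5],[0,0,0,10.2,-0.8,13.5,3.5],[0,0,0,10.2,-0.8,16,3.5],[0,0,0,10.2,-0.8,17.5,3.5]],
  ],
)

```text
clock: 28.23
tool_pos: [0.5085, 0.3268, 0.0364]
orientation: [179.8, -0.1, -88.6]
force: [0.4, -0.6, -1.0]
opening: 0.0456
gripper_force: 30.0
```

Request:
play_rows(
  commands=[
    [[0,0,0,0,0,0.6,3.5],[0,0,0,0,0,1.2,3.5],[0,0,0,0,0,1.6,3.5],[0,0,0,0,0,1.7,3.5],[0,0,0,0,0,1.7,3.5],[0,0,0,0,0,1.7,3.5]],
  ],
)

```text
clock: 28.73
tool_pos: [0.5101, 0.3289, 0.0236]
orientation: [-179.9, 0.1, -88.6]
force: [0.1, -0.7, -1.8]
opening: 0.0459
gripper_force: 30.0
```

Request:
play_rows(
  commands=[
    [[0,0,0,0.1,0,0.2,3.5],[0,0,0,0.2,0,0.4,3.5],[0,0,0,0.2,0,0.4,3.5],[0,0,0,0.2,0,0.4,3.5]],
  ],
)

```text
clock: 29.07
tool_pos: [0.5102, 0.3269, 0.0195]
orientation: [-179.9, 0.1, -88.5]
force: [-1.8, -0.1, 6.3]
opening: 0.0456
gripper_force: 30.0
```

Request:
play_rows(
  commands=[
    [[0,0,0,0,0,0,5],[0,0,0,0,0,0,6],[0,0,0,0,0,0,6.5],[0,0,0,0,0,0,6.5],[0,0,0,0,0,0,6.5]],
  ],
)

```text
clock: 29.48
tool_pos: [0.5097, 0.3262, 0.0184]
orientation: [180.0, -0.0, -88.6]
force: [-0.6, 0.6, -0.0]
opening: 0.0643
gripper_force: 0.0
```

Request:
play_rows(
  commands=[
    [[0,0,0,0,0,-2,6.5],[0,0,0,0,0,-5,6.5],[0,0,0,0,0,-8.5,7.5],[0,0,0,0,0,-12,8.7],[0,0,0,-3,0,-15,8.7],[0,0,0,-6,0,-17,8.7],[0,0,0,-8,0,-18,8.7],[0,0,0,-8,0,-18,8.7]],
  ],
)

```text
clock: 30.15
tool_pos: [0.5087, 0.4105, 0.2016]
orientation: [-179.8, 0.2, -88.4]
force: [0.6, 0.4, 0.1]
opening: 0.0866
gripper_force: 0.0
```

```bash
cat > look2.py <<'E'
from fit import *
o=ctrl.get_obs();print(o['tool_pos'],o['orientation'],o['opening'],o['force'])
tl=tool(); w=ctrl.snapshot('wrist'); t=ctrl.snapshot('top'); s=ctrl.snapshot('side')
save(w,'w7')
for nm,p,q in (('w',w,tl),('t',t,0),('s',s,0)):
    for d in ctrl.find_in(p,'saucer')[:1]: print(nm,d, *fit('saucer',[(p,q,d['bbox'])],[.506,.325]))
    h=cv2.cvtColor(p['color'],cv2.COLOR_RGB2HSV); m=(((h[...,0]<6)|(h[...,0]>174))&(h[...,1]>170)&(h[...,2]>80)).astype(np.uint8)
    if nm!='w': m[:60]=0
    cs=cv2.findContours(m,0,2)[0]
    if cs:
        c=max(cs,key=cv2.contourArea)[:,0]; g=np.array([atz(p,u,.041,q)[:2] for u in c]); print(nm,cv2.boundingRect(c),cv2.minAreaRect((g*1000).astype(np.float32)))
E
python3 look2.py
```

```text
[0.50870168 0.41054799 0.20158293] [-179.77186202    0.23743536  -88.43688708] 0.0866298896544394 [0.611633   0.37777987 0.14235477]
w {'bbox': [195.4, 41.8, 131.6, 129.9], 'conf': 0.62} [0.50875341 0.33234495] [ 2.72023085 -0.35781093 -2.61523423  0.3209503 ]
w (242, 52, 41, 101) ((508.39813232421875, 326.6998596191406), (43.96561050415039, 107.77845001220703), 1.0529149770736694)
t {'bbox': [74.7, 196.6, 63.0, 71.0], 'conf': 0.86} [0.50358984 0.32824273] [-1.87461189  1.47650965  1.70366001 -1.36713221]
s {'bbox': [152.8, 112.0, 58.5, 43.8], 'conf': 0.95} [0.50482737 0.3187103 ] [-0.53810516  3.32566366  0.53458657 -1.65234676]
s (170, 111, 26, 26) ((511.8562927246094, 329.1974182128906), (46.10198211669922, 109.08333587646484), 0.896923840045929)
```

View pics/w7.png

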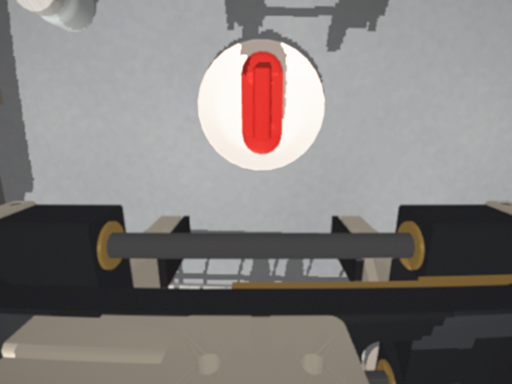

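Request:
play_rows(
  commands=[
    [[0,0,0,2,0,0,8.7],[0,0,0,5,0,0,8.7],[0,0,0,8.8,0,0,8.7],[0,0,0,12.6,0,0,8.7],[0,0,0,16.4,0,0,8.7],[0,0,0,20.2,0,0,8.7],[0,0,0,24,0,0,8.7],[0,0,0,27.8,0,0,8.7]],
  ],
)

```text
clock: 31.12
tool_pos: [0.514, 0.1258, 0.1983]
orientation: [180.0, -0.0, -88.6]
force: [0.9, -1.2, -0.2]
opening: 0.0868
gripper_force: 0.0
```

Request:
play_rows(
  commands=[
    [[0,0,0.12,3.8,0,0,8.7],[0,0,0.24,7.6,0,0,8.7],[0,0,0.36,11.4,0,0,8.7],[0,0,0.48,15.2,0,0,8.7],[0,0,0.6,19,0,0,8.7],[0,0,0.72,22.8,0,0,8.7],[0,0,0.84,26.4,0,0,8.7],[0,0,0.96,30,0,0,8.7]],
  ],
)

```text
clock: 31.78
tool_pos: [0.5211, -0.1739, 0.1983]
orientation: [180.0, -0.0, -144.0]
force: [1.5, 0.6, 0.9]
opening: 0.087
gripper_force: 0.0
```

Request:
play_rows(
  commands=[
    [[0,0,0.12,3.2,-1.2,0,8.7],[0,0,0.24,6.6,-2.4,0,8.7],[0,0,0.36,10,-3.6,0,8.7],[0,0,0.48,13.2,-4.8,0,8.7],[0,0,0.6,16,-5.8,0,8.7],[0,0,0.63,17,-6.1,0,8.7],[0,0,0.63,17,-6.1,0,8.7],[0,0,0.63,17,-6.1,0,8.7]],
  ],
)

```text
clock: 32.45
tool_pos: [0.4208, -0.3221, 0.1983]
orientation: [180.0, -0.0, -179.7]
force: [0.2, 0.6, -0.1]
opening: 0.0869
gripper_force: 0.0
```

Request:
play_rows(
  commands=[
    [[0,0,0,0,0,0,8.7],[0,0,0,0,0,0,8.7],[0,0,0,0,0,0,8.7]],
  ],
)

```text
clock: 32.7
tool_pos: [0.4222, -0.3209, 0.1985]
orientation: [180.0, -0.0, -179.6]
force: [1.0, 1.0, -0.9]
opening: 0.0868
gripper_force: 0.0
```

Request:
play_rows(
  commands=[
    [[0,0,0,0,0.2,2,8.7],[0,0,0,0,0.2,5,8.7],[0,0,0,0,0.2,8,8.7],[0,0,0,0,0.2,10.5,8.7],[0,0,0,0,0.2,11.7,8.7],[0,0,0,0,0.2,12.1,8.7],[0,0,0,0,0.2,12.1,8.7],[0,0,0,0,0.2,12.1,6.5]],
  ],
)

```text
clock: 33.37
tool_pos: [0.4225, -0.3195, 0.0782]
orientation: [-180.0, 0.0, -179.6]
force: [-0.8, -0.2, 0.1]
opening: 0.0844
gripper_force: 0.0
```

Request:
play_rows(
  commands=[
    [[0,0,0,0,0,0,5.5],[0,0,0,0,0,0,5.5],[0,0,0,0,0,0,5.5],[0,0,0,0,0,0,5.5],[0,0,0,0,0,0,5.5],[0,0,0,0,0,0,5.5],[0,0,0,0,0,0,5.5]],
  ],
)

```text
clock: 33.95
tool_pos: [0.4221, -0.3198, 0.0783]
orientation: [-180.0, 0.1, -179.7]
force: [0.6, -0.4, 6.0]
opening: 0.0594
gripper_force: 30.0
```

Request:
play_rows(
  commands=[
    [[0,0,0,0,0,-1.5,5.5],[0,0,0,0,0,-4,5.5],[0,0,0,0,1,-7,5.5],[0,0,-0.06,0,3.5,-9.5,5.5],[0,0,-0.18,-0.8,6.5,-10,5.5],[0,0,-0.3,-2.2,10,-10,5.5],[0,0,-0.42,-4,13.5,-10,5.5],[0,0,-0.54,-6,17,-10,5.5]],
  ],
)

```text
clock: 34.62
tool_pos: [0.4799, -0.1476, 0.1776]
orientation: [180.0, 0.0, -148.5]
force: [0.7, -0.9, -1.9]
opening: 0.0594
gripper_force: 30.0
```

Request:
play_rows(
  commands=[
    [[0,0,-0.12,-2.9,2.1,0,5.5],[0,0,-0.24,-5.8,4.1,0,5.5],[0,0,-0.36,-8.7,6.2,0,5.5],[0,0,-0.48,-11.6,8.2,0,5.5],[0,0,-0.6,-14.5,10.3,0,5.5],[0,0,-0.72,-17.4,12.3,0,5.5],[0,0,-0.84,-20.2,14.3,0,5.5],[0,0,-0.96,-22,15.6,0,5.5]],
  ],
)

```text
clock: 35.28
tool_pos: [0.5881, 0.1011, 0.1766]
orientation: [179.9, -0.0, -93.3]
force: [0.7, -2.0, -3.7]
opening: 0.0596
gripper_force: 30.0
```

Request:
play_rows(
  commands=[
    [[0,0,-0.07,0,0,0,5.5],[0,0,-0.07,0,0,0,5.5],[0,0,-0.07,0,0,0,5.5],[0,0,-0.07,0,0,0,5.5],[0,0,-0.07,0,0,0,5.5]],
  ],
)

```text
clock: 35.7
tool_pos: [0.5873, 0.0975, 0.1775]
orientation: [180.0, -0.0, -89.9]
force: [0.4, -0.1, -3.1]
opening: 0.0595
gripper_force: 30.0
```

Request:
play_rows(
  commands=[
    [[0,0,0,0,-0.1,1.5,5.5],[0,0,0,0,-0.1,4,5.5],[0,0,0,0,-0.1,6.5,5.5],[0,0,0,0,-0.1,8.5,5.5],[0,0,0,0,-0.1,9.6,5.5],[0,0,0,0,-0.1,10,5.5],[0,0,0,0,-0.1,10.2,5.5],[0,0,0,0,-0.1,10.2,5.5]],
  ],
)

```text
clock: 36.37
tool_pos: [0.5892, 0.0983, 0.0762]
orientation: [-179.9, 0.0, -89.7]
force: [-0.1, -0.8, -2.5]
opening: 0.0594
gripper_force: 30.0
```

Request:
play_rows(
  commands=[
    [[0,0,0,0,0,0,5.5],[0,0,0,0,0,0.1,5.5],[0,0,0,0,0,0.1,5.5]],
  ],
)

```text
clock: 36.62
tool_pos: [0.5892, 0.0986, 0.0754]
orientation: [-179.9, 0.0, -89.7]
force: [0.4, 0.4, -3.2]
opening: 0.0593
gripper_force: 30.0
```

Request:
play_rows(
  commands=[
    [[0,0,0,0,0,0.1,5.5],[0,0,0,0,0,0.15,5.5],[0,0,0,0,0,0.15,5.5]],
  ],
)

```text
clock: 36.87
tool_pos: [0.5892, 0.0985, 0.0743]
orientation: [-179.9, 0.0, -89.7]
force: [-0.7, 0.7, 4.6]
opening: 0.0595
gripper_force: 30.0
```

Request:
play_rows(
  commands=[
    [[0,0,0,0,0,0,6.5],[0,0,0,0,0,0,8],[0,0,0,0,0,0,8.7],[0,0,0,0,0,0,8.7],[0,0,0,0,0,0,8.7]],
  ],
)

```text
clock: 37.28
tool_pos: [0.5887, 0.0983, 0.073]
orientation: [-180.0, 0.0, -89.7]
force: [-0.6, 0.4, -0.8]
opening: 0.0844
gripper_force: 0.0
```

Request:
play_rows(
  commands=[
    [[0,0,0,0,0,-3,8.7],[0,0,0,0,0,-6.5,8.7],[0,0,0,0,0,-10,8.7],[0,0,0.13,3,0.7,-12,8.7],[0,0,0.25,6.5,1.5,-12,8.7],[0,0,0.37,10,2.3,-12,8.7],[0,0,0.49,13.5,3.1,-12,8.7],[0,0,0.61,17,4,-12,8.7]],
  ],
)

```text
clock: 37.95
tool_pos: [0.549, -0.0732, 0.1933]
orientation: [-180.0, 0.0, -125.0]
force: [0.3, -1.2, 0.0]
opening: 0.0867
gripper_force: 0.0
```

Request:
play_rows(
  commands=[
    [[0,0,0.12,3.1,-1.4,0,8.7],[0,0,0.24,6.2,-2.8,0,8.7],[0,0,0.36,9.3,-4.2,0,8.7],[0,0,0.48,12.4,-5.6,0,8.7],[0,0,0.6,15.5,-7,0,8.7],[0,0,0.72,18.6,-8.4,0,8.7],[0,0,0.84,21.2,-9.6,0,8.7],[0,0,0.96,22.9,-10.3,0,8.7]],
  ],
)

```text
clock: 38.62
tool_pos: [0.5032, -0.3213, 0.1929]
orientation: [-180.0, -0.0, 179.9]
force: [0.0, 0.9, -0.4]
opening: 0.0872
gripper_force: 0.0
```

Request:
play_rows(
  commands=[
    [[0,0,0,0,0,0,8.7],[0,0,0,0,0,0,8.7],[0,0,0,0,0,0,8.7],[0,0,0,0,0,0,8.7]],
  ],
)

```text
clock: 38.95
tool_pos: [0.5042, -0.318, 0.1931]
orientation: [180.0, 0.0, -179.5]
force: [-0.2, 0.7, 0.7]
opening: 0.087
gripper_force: 0.0
```

Request:
play_rows(
  commands=[
    [[0,0,0,0,0,2,8.7],[0,0,0,0,0,5,8.7],[0,0,0,0,0,8,8.7],[0,0,0,0,0,10,8.7],[0,0,0,0,0,11,8.7],[0,0,0,0,0,11.4,8.7],[0,0,0,0,0,11.4,8.7],[0,0,0,0,0,11.4,6.5]],
  ],
)

```text
clock: 39.62
tool_pos: [0.505, -0.3188, 0.0803]
orientation: [-180.0, 0.1, -179.6]
force: [-0.4, 0.1, 0.9]
opening: 0.0842
gripper_force: 0.0
```

Request:
play_rows(
  commands=[
    [[0,0,0,0,0,0,5.5],[0,0,0,0,0,0,5.5],[0,0,0,0,0,0,5.5],[0,0,0,0,0,0,5.5],[0,0,0,0,0,0,5.5],[0,0,0,0,0,0,5.5],[0,0,0,0,0,0,5.5]],
  ],
)

```text
clock: 40.2
tool_pos: [0.5045, -0.3188, 0.08]
orientation: [-180.0, 0.1, -179.7]
force: [-0.6, 2.1, 7.0]
opening: 0.0616
gripper_force: 30.0
```

Request:
play_rows(
  commands=[
    [[0,0,0,0,0,-1.5,5.5],[0,0,0,0,0,-4,5.5],[0,0,0,0,1,-7,5.5],[0,0,-0.06,0,3.5,-9.5,5.5],[0,0,-0.18,0,6.5,-10,5.5],[0,0,-0.3,-0.8,10,-10,5.5],[0,0,-0.42,-1.8,13.5,-10,5.5],[0,0,-0.54,-3,17,-10,5.5]],
  ],
)

```text
clock: 40.87
tool_pos: [0.5322, -0.1473, 0.1791]
orientation: [180.0, 0.0, -148.5]
force: [1.1, -1.3, -3.1]
opening: 0.0618
gripper_force: 30.0
```

Request:
play_rows(
  commands=[
    [[0,0,-0.12,-2.4,1.9,0,5.5],[0,0,-0.24,-4.6,3.7,0,5.5],[0,0,-0.36,-6.8,5.5,0,5.5],[0,0,-0.48,-9,7.3,0,5.5],[0,0,-0.6,-11,8.9,0,5.5],[0,0,-0.72,-12.6,10.2,0,5.5],[0,0,-0.84,-13.4,10.9,0,5.5],[0,0,-0.96,-13.4,10.9,0,5.5]],
  ],
)

```text
clock: 41.53
tool_pos: [0.5913, 0.0162, 0.1781]
orientation: [179.9, 0.0, -93.3]
force: [-0.5, -0.2, -2.9]
opening: 0.0614
gripper_force: 30.0
```

Request:
play_rows(
  commands=[
    [[0,0,-0.07,0,0,0,5.5],[0,0,-0.07,0,0,0,5.5],[0,0,-0.07,0,0,0,5.5],[0,0,-0.07,0,0,0,5.5],[0,0,-0.07,0,0,0,5.5]],
  ],
)

```text
clock: 41.95
tool_pos: [0.5908, 0.0138, 0.1789]
orientation: [180.0, -0.0, -89.8]
force: [0.6, 1.0, -1.9]
opening: 0.0618
gripper_force: 30.0
```

Lower to about 0.077.

Request:
play_rows(
  commands=[
    [[0,0,0,0,0,1.5,5.5],[0,0,0,0,0,4,5.5],[0,0,0,0,0,6.5,5.5],[0,0,0,0,0,8.5,5.5],[0,0,0,0,0,9.6,5.5],[0,0,0,0,0,10,5.5],[0,0,0,0,0,10.2,5.5],[0,0,0,0,0,10.2,5.5]],
  ],
)

```text
clock: 42.62
tool_pos: [0.5916, 0.0141, 0.0776]
orientation: [-180.0, 0.0, -89.7]
force: [0.4, 0.1, -2.7]
opening: 0.0616
gripper_force: 30.0
```

Request:
play_rows(
  commands=[
    [[0,0,0,0,0,0,5.5],[0,0,0,0,0,0.1,5.5],[0,0,0,0,0,0.1,5.5]],
  ],
)

```text
clock: 42.87
tool_pos: [0.5915, 0.0143, 0.0769]
orientation: [-179.9, 0.0, -89.7]
force: [-0.1, -0.5, -2.9]
opening: 0.0618
gripper_force: 30.0
```

Request:
play_rows(
  commands=[
    [[0,0,0,0,0,0.1,5.5],[0,0,0,0,0,0.15,5.5],[0,0,0,0,0,0.15,5.5]],
  ],
)

```text
clock: 43.12
tool_pos: [0.5915, 0.0142, 0.0759]
orientation: [-179.9, 0.0, -89.7]
force: [-3.4, -0.0, 5.9]
opening: 0.0615
gripper_force: 30.0
```

Request:
play_rows(
  commands=[
    [[0,0,0,0,0,0,6.5],[0,0,0,0,0,0,8],[0,0,0,0,0,0,8.7],[0,0,0,0,0,0,8.7],[0,0,0,0,0,0,8.7]],
  ],
)

```text
clock: 43.53
tool_pos: [0.5911, 0.0141, 0.0746]
orientation: [-180.0, -0.0, -89.7]
force: [0.2, -0.3, 0.4]
opening: 0.0845
gripper_force: 0.0
```

Request:
play_rows(
  commands=[
    [[0,0,0,0,0,-3,8.7],[0,0,0,0,0,-6.5,8.7],[0,0,0,0,0,-10,8.7],[0,0,0.13,3,0,-13,8.7],[0,0,0.25,6.5,0,-13,8.7],[0,0,0.37,10,0,-13,8.7],[0,0,0.49,13.5,0,-13,8.7],[0,0,0.61,17,0,-13,8.7]],
  ],
)

```text
clock: 44.2
tool_pos: [0.5917, -0.1573, 0.205]
orientation: [-180.0, 0.0, -125.0]
force: [0.4, 0.2, -0.2]
opening: 0.0868
gripper_force: 0.0
```

Request:
play_rows(
  commands=[
    [[0,0,0.12,2.5,-1.6,0,8.7],[0,0,0.24,5,-3.2,0,8.7],[0,0,0.36,7.5,-4.8,0,8.7],[0,0,0.48,10,-6.4,0,8.7],[0,0,0.6,12,-7.7,0,8.7],[0,0,0.72,13.7,-8.8,0,8.7],[0,0,0.84,13.7,-8.8,0,8.7],[0,0,0.96,13.7,-8.8,0,8.7]],
  ],
)

```text
clock: 44.87
tool_pos: [0.5858, -0.3202, 0.2039]
orientation: [180.0, -0.1, 179.9]
force: [0.3, 0.6, 0.1]
opening: 0.087
gripper_force: 0.0
```

Request:
play_rows(
  commands=[
    [[0,0,0,0,0,0,8.7],[0,0,0,0,0,0,8.7],[0,0,0,0,0,0,8.7],[0,0,0,0,0,0,8.7]],
  ],
)

```text
clock: 45.2
tool_pos: [0.5864, -0.3183, 0.2046]
orientation: [-180.0, 0.0, -179.5]
force: [-0.1, -0.8, 0.1]
opening: 0.0872
gripper_force: 0.0
```

Descend to 0.0885.

Request:
play_rows(
  commands=[
    [[0,0,0,0,0,2,8.7],[0,0,0,0,0,5,8.7],[0,0,0,0,0,8,8.7],[0,0,0,0,0,10,8.7],[0,0,0,0,0,11.2,8.7],[0,0,0,0,0,11.7,8.7],[0,0,0,0,0,11.7,8.7],[0,0,0,0,0,11.7,6.5]],
  ],
)

```text
clock: 45.87
tool_pos: [0.5871, -0.3189, 0.0887]
orientation: [-180.0, 0.1, -179.6]
force: [0.7, 0.9, 0.1]
opening: 0.084
gripper_force: 0.0
```

Request:
play_rows(
  commands=[
    [[0,0,0,0,0,0,5.5],[0,0,0,0,0,0,5.5],[0,0,0,0,0,0,5.5],[0,0,0,0,0,0,5.5],[0,0,0,0,0,0,5.5],[0,0,0,0,0,0,5.5],[0,0,0,0,0,0,5.5]],
  ],
)

```text
clock: 46.45
tool_pos: [0.5869, -0.3187, 0.0885]
orientation: [-180.0, 0.1, -179.7]
force: [0.3, 3.0, 5.1]
opening: 0.061
gripper_force: 30.0
```

Request:
play_rows(
  commands=[
    [[0,0,0,0,0,-1.5,5.5],[0,0,0,0,0,-4,5.5],[0,0,0,0,0.5,-7,5.5],[0,0,-0.06,0,2,-9.5,5.5],[0,0,-0.18,0,4.5,-10,5.5],[0,0,-0.3,0,7.3,-10,5.5],[0,0,-0.42,0,10.2,-10,5.5],[0,0,-0.54,0,13,-10,5.5]],
  ],
)

```text
clock: 47.12
tool_pos: [0.585, -0.1875, 0.1874]
orientation: [180.0, -0.0, -148.4]
force: [0.3, 0.3, -0.2]
opening: 0.0614
gripper_force: 30.0
```

Request:
play_rows(
  commands=[
    [[0,0,-0.12,-1.5,2,0,5.5],[0,0,-0.24,-2.9,3.9,0,5.5],[0,0,-0.36,-4.3,5.8,0,5.5],[0,0,-0.48,-5.5,7.4,0,5.5],[0,0,-0.6,-6.4,8.7,0,5.5],[0,0,-0.72,-6.9,9.4,0,5.5],[0,0,-0.84,-7.1,9.6,0,5.5],[0,0,-0.96,-7.1,9.6,0,5.5]],
  ],
)

```text
clock: 47.78
tool_pos: [0.5962, -0.0688, 0.1871]
orientation: [180.0, -0.0, -93.3]
force: [-1.2, -0.6, -1.1]
opening: 0.0609
gripper_force: 30.0
```

Request:
play_rows(
  commands=[
    [[0,0,-0.07,0,0,0,5.5],[0,0,-0.07,0,0,0,5.5],[0,0,-0.07,0,0,0,5.5],[0,0,-0.07,0,0,0,5.5],[0,0,-0.07,0,0,0,5.5]],
  ],
)

```text
clock: 48.2
tool_pos: [0.5963, -0.0699, 0.1874]
orientation: [180.0, -0.0, -89.8]
force: [0.4, -0.3, -0.3]
opening: 0.0613
gripper_force: 30.0
```

Request:
play_rows(
  commands=[
    [[0,0,0,0,0.1,1.5,5.5],[0,0,0,0,0.1,4,5.5],[0,0,0,0,0.1,6.5,5.5],[0,0,0,0,0.1,8.5,5.5],[0,0,0,0,0.1,9.6,5.5],[0,0,0,0,0.1,10,5.5],[0,0,0,0,0.1,10.1,5.5],[0,0,0,0,0.1,10.1,5.5]],
  ],
)

```text
clock: 48.87
tool_pos: [0.5961, -0.0698, 0.0873]
orientation: [-179.9, -0.0, -89.7]
force: [-0.2, -0.1, -0.6]
opening: 0.0609
gripper_force: 30.0
```

Request:
play_rows(
  commands=[
    [[0,0,0,0,0,0,5.5],[0,0,0,0,0,0.1,5.5],[0,0,0,0,0,0.1,5.5]],
  ],
)

```text
clock: 49.12
tool_pos: [0.5959, -0.0697, 0.0864]
orientation: [-179.9, 0.0, -89.7]
force: [0.7, -0.4, -1.7]
opening: 0.0611
gripper_force: 30.0
```

Lower 0.2, release, rise and look.

Request:
play_rows(
  commands=[
    [[0,0,0,0,0,0.1,5.5],[0,0,0,0,0,0.2,5.5],[0,0,0,0,0,0.2,5.5]],
  ],
)

```text
clock: 49.37
tool_pos: [0.5957, -0.0699, 0.0845]
orientation: [-179.9, -0.0, -89.7]
force: [-1.9, -0.2, 5.0]
opening: 0.0611
gripper_force: 30.0
```

Request:
play_rows(
  commands=[
    [[0,0,0,0,0,0,6.5],[0,0,0,0,0,0,8],[0,0,0,0,0,0,8.7],[0,0,0,0,0,0,8.7],[0,0,0,0,0,0,8.7]],
  ],
)

```text
clock: 49.78
tool_pos: [0.5954, -0.0697, 0.0835]
orientation: [180.0, -0.0, -89.7]
force: [0.3, 0.5, -0.2]
opening: 0.0846
gripper_force: 0.0
```

Request:
play_rows(
  commands=[
    [[0,0,0,0,0,-3,8.7],[0,0,0,0,0,-6.5,8.7],[0,0,0,0,0,-10,8.7],[0,0,0,0,0,-13.5,8.7],[0,0,0,2,0,-15,8.7],[0,0,0,5.5,1,-15,8.7],[0,0,0,9,2,-15,8.7],[0,0,0,12.5,3,-15,8.7]],
  ],
)

```text
clock: 50.45
tool_pos: [0.5657, -0.1957, 0.2341]
orientation: [-179.9, 0.0, -89.6]
force: [1.3, -0.1, -0.2]
opening: 0.0869
gripper_force: 0.0
```

Request:
play_rows(
  commands=[
    [[0,0,0,3.5,1,0,8.7],[0,0,0,7,2,0,8.7],[0,0,0,10.5,3,0,8.7],[0,0,0,14,4,0,8.7],[0,0,0,17.5,5,0,8.7],[0,0,0,19,5,0,8.7],[0,0,0,19,5,0,8.7],[0,0,0,19,5,0,8.7]],
  ],
)

```text
clock: 51.12
tool_pos: [0.5166, -0.3859, 0.2329]
orientation: [180.0, 0.0, -89.8]
force: [-0.6, -0.3, 0.1]
opening: 0.0868
gripper_force: 0.0
```

Run:
```python
from fit import *
print(ctrl.get_obs()['tool_pos'],ctrl.get_obs()['force'])
a0=cv2.imread('pics/top0.png');b0=cv2.imread('pics/side0.png')
t=ctrl.snapshot('top'); s=ctrl.snapshot('side')
B={'dispenser':([269,166,31,36],[271,178,34,64]),'tumbler':([231,166,28,37],[250,156,30,58]),'shaker':([187,170,35,37],[234,140,28,51]),'spoon':([211,219,28,86],[151,203,84,28]),'soap':([286,254,36,30],[196,254,38,39]),'plug':([333,119,18,20],[369,242,24,23]),'jar':([143,114,26,32],[273,109,21,32])}
for i,p in enumerate((t,s)):
    for n in B:
        d=ctrl.find_in(p,n)[:1]
        if d: print(i,n,round(d[0]['conf'],2),np.round(np.array(d[0]['bbox'])-B[n][i]))
# template-match displacement of the three between first and last picture
for n in list(B)[:3]:
    for i,(im,p) in enumerate(((a0,t),(b0,s))):
        x,y,w,h=B[n][i]; T=im[y:y+h,x:x+w]; r=cv2.matchTemplate(np.ascontiguousarray(p['color'][y-12:y+h+12,x-12:x+w+12,::-1]),T,cv2.TM_CCOEFF_NORMED); _,v,_,l=cv2.minMaxLoc(r); print(n,i,round(v,2),np.subtract(l,12))
cv2.imwrite('pics/f.png',np.hstack([t['color'][100:320,60:310,::-1],s['color'][90:310,130:400,::-1]]))
```

```text
[ 0.51656449 -0.38592052  0.23291695] [-0.62777266 -0.34775434  0.10374473]
0 dispenser 0.65 [-2.  0.  0.  0.]
0 tumbler 0.8 [ 0.  1. -0. -1.]
0 shaker 0.72 [ 1.  1. -1. -2.]
0 spoon 0.71 [-2.  0.  6.  0.]
0 soap 0.92 [-1.  1.  0. -4.]
0 plug 0.71 [-2.  0.  2. -1.]
0 jar 0.7 [125.  50.   5.   7.]
1 dispenser 0.71 [-1.  2.  1.  0.]
1 tumbler 0.85 [-1.  3. -0. -3.]
1 shaker 0.74 [ 1. -4. -0.  4.]
1 spoon 0.61 [-1.  2.  2. -2.]
1 soap 0.79 [-0.  2. -2.  0.]
1 plug 0.47 [-200. -132.    6.   13.]
1 jar 0.59 [-22.  47.   8.  27.]
dispenser 0 0.97 [0 0]
dispenser 1 0.79 [-1  0]
tumbler 0 0.76 [0 0]
tumbler 1 0.95 [0 0]
shaker 0 0.99 [-1  0]
shaker 1 0.95 [0 0]
```

View pics/f.png

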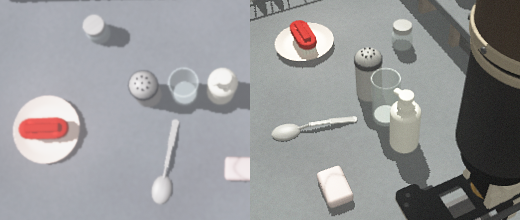

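The combined top and side crops show the three items standing upright in their original places and the brush in the middle of the saucer. The spoon, soap and jar are where they were.

```bash
python3 -c "
from plant import ctrl
print(ctrl.close_job())"
```

```text
the job is handed in; nothing more can be done
None
```

The job is handed in: the brush lies bristles down in the middle of the saucer, and the dispenser, tumbler and shaker are back within a few millimetres of where they stood, going by the last camera check; no verdict was returned.

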